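# Sweep heat sinks home in a loading pen with a straightedge

### The arm

A 6-joint arm with a two-finger parallel gripper is mounted at the origin on the work surface. World frame = base frame: x ahead of the robot, y to its left, z up, the work surface at z = 0. Lengths are in m, angles in rad, forces in N, time in s.
With the tool pointing down it reaches from about 0.35 to 0.775 m from the base axis. Payload 7.3 kg.
Tool frame: the origin (TCP) lies on the mounting face of the last link; the fingertips stand 178 mm ahead of it and the grasp point (between the pads) lies 159 mm ahead of it (robot.tcp_to_tips is the distance from the TCP to the fingertips, in m); z points along the fingers, y is the direction in which the jaws open and shut (so a half turn about z gives the same grasp; the last joint's range is limited). The gripper opens to 92 mm and grips with 3 to 60 N. Pads are 19 mm wide; open, the fingers measure 130 mm over their backs; the gripper's body (75 mm by 190 mm) begins 47 mm behind the grasp point.
Start: joints at [-1.313, 0.342, 1.524, -0, 1.275, -0.146], TCP at [0.206, -0.483, 0.405] pointing down, gripper open.
Joint ranges: [-2.53, 2.53], [-0.77, 2.02], [0.04, 2.7], [-1, 4.14], [0.28, 2.66], [-3.11, 3.11]. Speed limits (rad/s): [2.57, 2.57, 3.14, 3.14, 3.14, 3.14].

### API

Orientations are given as [roll, pitch, yaw] about the fixed x, y, z axes, in that order (R = Rz(yaw) Ry(pitch) Rx(roll)).
In Python, from cell import robot, viewer gives the robot as it stands.
- The arm moves only by the shell command python3 -m creep 'ROWS' [OPENING] [FORCE]. ROWS is JSON, a list that holds one entry, the list of rows, each a list of 6 numbers: the shift along the world's x, y, z in mm, then the turn, a rotation vector about the world's x, y, z in degrees. A call has 1 to 5 rows; each row shifts and turns the pose as measured when the row begins; what a row does not reach is not made up. A row lasts 1/12 s, in which the tool goes at most 41.7 mm and 7.16 degrees, less where a joint would pass 70% of its speed; a pose out of reach is approached as far as the arm can. A call with a gripper value outside its range is refused whole. OPENING is the closure, from -1 (fully open) to 1 (shut), set as the call begins (- or left out, the last holds). The fingers move at their own pace and stop on an object; FORCE is the grip in N (left out, the last holds). Time passes only in rows, so rows that do not move let the fingers close. It gives the time, the measured TCP pose, the force and the opening at its end, in the units of the state.
- robot.observe(): the state, without advancing time (a new reading comes with each control period).
- viewer.read_camera(name): name is "scene" or "top"; returns the picture (420x560x3 uint8, blue, green, red); there is no depth.
- viewer.camera_model(name): a dict with "fx", "fy", "cx", "cy" (pixels), "k1" (the pictures are not rectified: a ray, as slopes to the right and down, at radius r is drawn at 1 + k1 r^2 times it, then the intrinsics apply), "pose" (4x4, takes a point from camera to world coordinates). Camera axes: x right, y up, looking along -z (the intrinsics and any distortion apply to the point x, -y, -z); pixel columns grow to the right and rows downward; lengths in m; the calibration is good to about 2 mm. A picture is of the moment at which its call begins. camera_model takes no time and is no camera call.
- robot.hand_in(): hands the job in, once; it reports no verdict.
The state is a dict: "time": time; "qpos": joint angles; "qvel": joint speeds; "joint_efforts": joint torques, N m; "tool_pos": TCP position; "tool_rot": TCP orientation; "contact_force": force on the tool from outside, world axes, zero at the start; "torque": the same for the moment, N m; "opening": finger opening in m.
Only numpy, scipy, OpenCV 4.12 (cv2) and the standard library are available. Lean on these libraries where they do the work, as an engineer would, in place of code of your own. Each camera call takes 0.05 s, during which the arm holds its last target. There are 200 camera calls.

### The job

Take the straightedge by its rib and with it sweep the four heat sinks together, as one row, into the pen and square against the sprung bar at its back, never touching them with the fingers. Press the row on the bar with about 11 N (between 8 and 15 N) for about a second, never above 22 N on bar or pen. Then ease off so that the row stays in line, set the straightedge down flat on the bench, clear outside the pen, and let go; leave the pot, spool and multimeter alone.

Things in the scene. Friction and masses are not known exactly. Their poses are not given: they have to be found in the camera images.
- pen: U-shaped aluminium frame fixed to the bench, no floor. Origin: bench level, mid-width. x points from mouth to back (push direction), y across. Inside 170 mm wide, mouth at x -90, lips flare out to -112; walls 12 thick, 18 high (mm). Across its back a sprung steel bar, 166 wide, 2 to 16 high; front face clamped each time somewhere from x -25 to 0, not reported: feel for it. It gives 9 N per mm, 4 mm travel.
- straightedge: Steel bar 30 mm (its x) by 150 mm (y) by 16 mm high; on top, along y, a wooden rib to hold: 14 mm thick (x), 70 mm long, from 16 to 68 mm above the underside. 280 g. Origin: centre of the underside, z up. Either long face pushes. It stands on the bench with the sinks between it and the pen, its y roughly across the pen.
- sink1: One of four equal loose finned aluminium heat sinks in a ragged row before the pen's mouth: 26 mm (its x) by 34 mm (y) by 20 mm high, 30 to 65 g. Origin: centre of the underside; x roughly along pen x at the start. Seated, its centre is 13 mm short of the bar's face. All four together drag about 1 N on the bench.
- sink2: One of four equal loose finned aluminium heat sinks in a ragged row before the pen's mouth: 26 mm (its x) by 34 mm (y) by 20 mm high, 30 to 65 g. Origin: centre of the underside; x roughly along pen x at the start. Seated, its centre is 13 mm short of the bar's face. All four together drag about 1 N on the bench.
- sink3: One of four equal loose finned aluminium heat sinks in a ragged row before the pen's mouth: 26 mm (its x) by 34 mm (y) by 20 mm high, 30 to 65 g. Origin: centre of the underside; x roughly along pen x at the start. Seated, its centre is 13 mm short of the bar's face. All four together drag about 1 N on the bench.
- sink4: One of four equal loose finned aluminium heat sinks in a ragged row before the pen's mouth: 26 mm (its x) by 34 mm (y) by 20 mm high, 30 to 65 g. Origin: centre of the underside; x roughly along pen x at the start. Seated, its centre is 13 mm short of the bar's face. All four together drag about 1 N on the bench.
- pot: Bystander, to be left where it is: white ceramic pot, 70 mm across, 85 mm high. Origin: centre of the underside.
- spool: Bystander, to be left where it is: white plastic spool, 54 mm across, 42 mm high. Origin: centre of the underside.
- multimeter: Bystander, to be left where it is: grey hand multimeter, 130 by 70 by 30 mm, lying flat. Origin: centre of the underside.

How it is judged:
By the outcome, as a careful person would: the job done as asked, in the order asked, and still so for the second after the job is handed in, with the robot touching nothing.
It also fails if it takes over 58 s, if anything falls off the work surface, if the arm or the gripper's body presses on something with over 40 N, if the wrist force passes 120 N, or if a joint passes its speed limit or range.

## Working session

There is one attempt and no reset: what is moved stays moved. The work goes in short steps, Python scripts to look and compute and a shell command to move; the robot and the scene stay as the last step left them, time stands still between calls to the robot, and variables do not carry over. Pictures are saved under pics/ and viewed, about 8 in all and at most 12, crops included, and the job is handed in when it is done.

```bash
mkdir -p pics; ls; cat > h.py <<'E'
import numpy as np, cv2
from cell import robot, viewer
def pix2w(cam,u,v,z):
    m=viewer.camera_model(cam);P=np.array(m["pose"])
    d=np.array([(u-m["cx"])/m["fx"],(v-m["cy"])/m["fy"]]);s=d.copy()
    for _ in range(20): s=d/(1+m["k1"]*(s@s))
    r=P[:3,:3]@np.array([s[0],-s[1],-1]);o=P[:3,3]
    return o+r*(z-o[2])/r[2]
def w2pix(cam,p):
    m=viewer.camera_model(cam);P=np.array(m["pose"])
    c=P[:3,:3].T@(np.array(p)-P[:3,3]);s=np.array([c[0],-c[1]])/-c[2]
    s=s*(1+m["k1"]*(s@s));return np.array([s[0]*m["fx"]+m["cx"],s[1]*m["fy"]+m["cy"]])
E
python3 - <<'E'
from h import *
a=viewer.read_camera("top");b=viewer.read_camera("scene")
cv2.imwrite("pics/top0.png",a);cv2.imwrite("pics/scene0.png",b)
cv2.imwrite("pics/top0x.png",cv2.resize(a,(800,600),interpolation=cv2.INTER_CUBIC))
for c in("top","scene"):print(viewer.camera_model(c))
print(robot.observe())
E
```

```text
pics
{'fx': 453.05979630067276, 'fy': 453.05979630067276, 'cx': 270.2370463217444, 'cy': 210.8111984499629, 'k1': 0.009645136458123472, 'pose': array([[-1.10218929e-03,  9.96362868e-01, -8.52045773e-02,
         5.05668170e-01],
       [-9.99949320e-01, -2.45471191e-04,  1.00646594e-02,
         3.09352321e-02],
       [ 1.00071376e-02,  8.52113523e-02,  9.96312643e-01,
         1.25078651e+00],
       [ 0.00000000e+00,  0.00000000e+00,  0.00000000e+00,
         1.00000000e+00]])}
{'fx': 473.9459067215394, 'fy': 473.9459067215394, 'cx': 273.80806357894596, 'cy': 215.48094743596667, 'k1': -0.09632429181639404, 'pose': array([[-0.88669823, -0.31282845,  0.34044765,  1.12097936],
       [ 0.46191736, -0.63118352,  0.62308886,  0.91205883],
       [ 0.01996502,  0.70975047,  0.7041702 ,  1.0572306 ],
       [ 0.        ,  0.        ,  0.        ,  1.        ]])}
{'time': 0.1, 'qpos': array([-1.31297430e+00,  3.42659956e-01,  1.52487943e+00,  1.31235328e-05,
        1.27540262e+00, -1.46003535e-01]), 'qvel': array([ 0.00120726, -0.00153151, -0.00380583, -0.00022409, -0.00288723,
       -0.00095291]), 'joint_efforts': array([ 1.95542663e-03, -4.32005382e+01, -2.44695193e+01,  7.19852443e-02,
        5.26125426e-02, -4.46739375e-05]), 'tool_pos': array([ 0.20628591, -0.48265841,  0.40412539]), 'tool_rot': array([-3.14025948e+00, -2.08727628e-04,  4.03821590e-01]), 'contact_force': array([ 0.41271948, -0.52939017,  0.03015749]), 'torque': array([-0.03190163,  0.01076146,  0.01407036]), 'opening': 0.0915085523425196}
```

View pics/top0x.png

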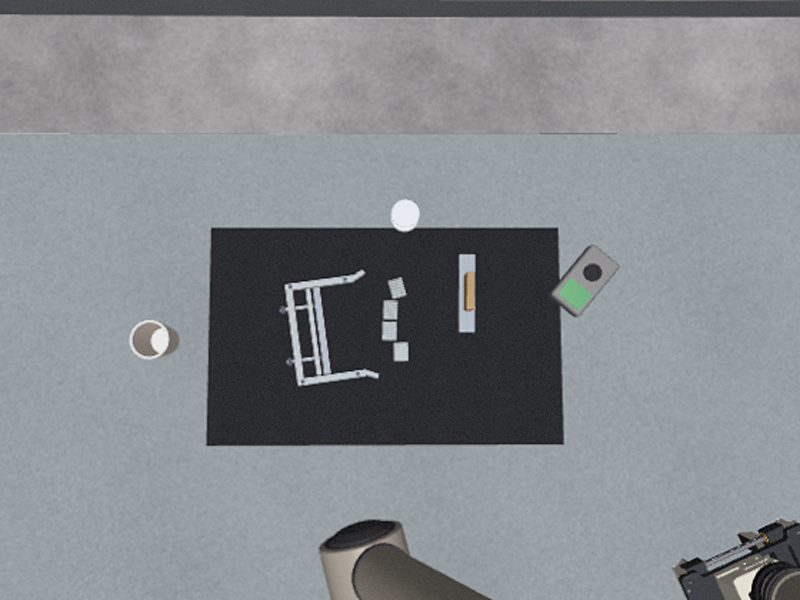

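View pics/scene0.png

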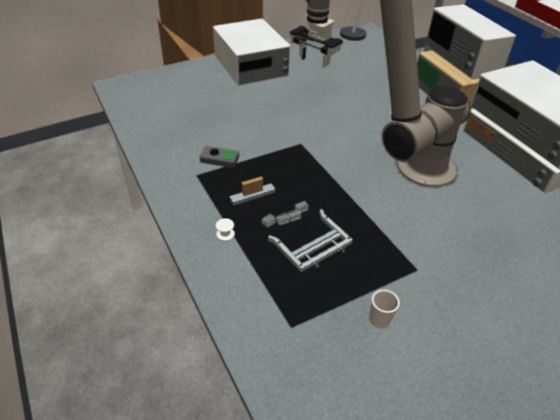

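The top view shows the pen (its mouth to the right, towards world -y), the four sinks at about (390..405, 288..352), and the straightedge at (467, 293), in the 800-wide picture. I'll enlarge it to measure.

```bash
python3 - <<'E'
from h import *
a=cv2.imread("pics/top0.png")[165:285,190:350]
cv2.imwrite("pics/c0.png",cv2.resize(a,(800,600),interpolation=cv2.INTER_CUBIC))
E
```

```text
(no output)
```

View pics/c0.png

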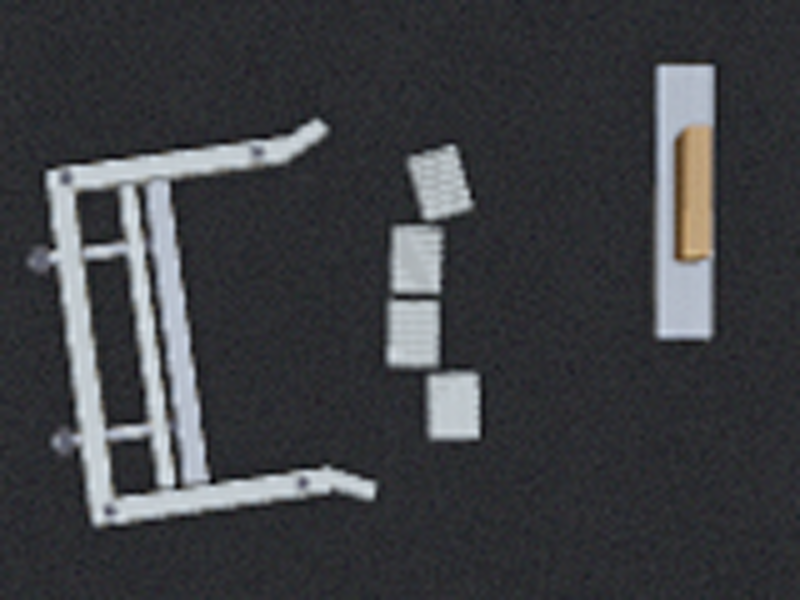

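The crop shows the bar's face from (170,182) to (207,480), the mouth kinks at about (283,163) and (322,467), and the straightedge corners at (656,64), (714,66), (713,339) and (655,339).

```bash
cat >> h.py <<'E'
def c0(px,py,z): return pix2w("top",190+(px+.5)/5-.5,165+(py+.5)/5-.5,z)[:2]*1000
E
python3 - <<'E'
from h import *
np.set_printoptions(precision=1,suppress=True)
for n,z,L in [("penout",.018,[(47,172),(97,525)]),("inwallU",.018,[(76,190),(280,163)]),("inwallL",.018,[(104,500),(322,467)]),("lips",.018,[(322,120),(328,130),(376,485),(374,498)]),("bar",.016,[(170,182),(207,480)]),
 ("edge",.016,[(656,64),(714,66),(713,339),(655,339)]),("rib",.068,[(682,127),(712,125),(710,258),(682,261)]),
 ("s1",.02,[(407,157),(455,145),(473,207),(426,221)]),("s2",.02,[(393,225),(443,226),(441,294),(389,293)]),("s3",.02,[(388,298),(440,300),(439,367),(386,366)]),("s4",.02,[(428,373),(479,372),(481,440),(428,439)])]:
    w=np.array([c0(x,y,z) for x,y in L]);print(n,w.tolist() and w.reshape(-1).round(1),"mean",w.mean(0))
    for i in range(len(w)-1):
        d=w[i+1]-w[i];print("   len %.1f ang %.1f"%(np.hypot(*d),np.degrees(np.arctan2(d[1],d[0]))))
E
```

```text
penout [643.5 213.1 452.  183.8] mean [547.8 198.4]
   len 193.7 ang -171.3
inwallU [633.6 197.2 648.5  85.9] mean [641.1 141.5]
   len 112.3 ang -82.4
inwallL [465.4 180.2 483.   62.6] mean [474.2 121.4]
   len 118.9 ang -81.5
lips [672.2  62.9 666.7  59.6 473.2  33.3 466.3  34.4] mean [569.6  47.6]
   len 6.4 ang -149.2
   len 195.2 ang -172.3
   len 7.1 ang 171.2
bar [638.3 146.1 476.  124.8] mean [557.1 135.5]
   len 163.6 ang -172.5
edge [ 703.6 -121.   702.5 -153.   552.1 -150.5  552.1 -118.8] mean [ 627.6 -135.8]
   len 32.0 ang -92.0
   len 150.4 ang 179.1
   len 31.7 ang 90.0
rib [ 661.8 -127.9  662.9 -143.8  592.6 -141.8  591.  -127.1] mean [ 627.1 -135.2]
   len 15.9 ang -86.2
   len 70.3 ang 178.4
   len 14.8 ang 96.1
s1 [651.6  16.4 658.2  -9.9 624.1 -19.6 616.4   6. ] mean [637.6  -1.8]
   len 27.1 ang -75.9
   len 35.4 ang -164.1
   len 26.8 ang 106.6
s2 [614.2  24.1 613.7  -3.2 576.5  -2.  577.1  26.3] mean [595.4  11.3]
   len 27.3 ang -91.2
   len 37.2 ang 178.2
   len 28.3 ang 88.9
s3 [574.4  26.8 573.3  -1.5 536.9  -0.9 537.5  27.9] mean [555.5  13.1]
   len 28.3 ang -92.2
   len 36.4 ang 179.0
   len 28.8 ang 88.9
s4 [533.6   5.1 534.2 -22.6 497.4 -23.5 498.    5.2] mean [515.8  -8.9]
   len 27.7 ang -88.9
   len 36.7 ang -178.5
   len 28.7 ang 88.9
```

```bash
python3 -m creep '[[[28,23,-6,0,0,-1.6],[28,23,-6,0,0,-1.6],[28,23,-6,0,0,-1.6],[28,23,-6,0,0,-1.6],[28,23,-6,0,0,-1.6]]]' -1 60
python3 -m creep '[[[28,23,-6,0,0,-1.6],[28,23,-6,0,0,-1.6],[28,23,-6,0,0,-1.6],[28,23,-6,0,0,-1.6],[28,23,-6,0,0,-1.6]]]'
```

```text
time: 0.52
tool_pos: [0.3453, -0.3678, 0.3722]
tool_rot: [-3.141, 0.003, 0.246]
contact_force: [-0.2, -0.4, -0.7]
opening: 0.0919
time: 0.93
tool_pos: [0.4906, -0.2455, 0.3393]
tool_rot: [-3.139, 0.005, 0.098]
contact_force: [-0.0, -0.7, 0.4]
opening: 0.0915
```

```bash
python3 -m creep '[[[27,22,-8,0,0,-1.4],[27,22,-8,0,0,-1.4],[27,22,-8,0,0,-1.4],[27,22,-8,0,0,-1.4],[27,22,-8,0,0,-1.4]]]'
python3 -m creep '[[[0,0,0,0,0,0]]]'
python3 - <<'E'
from h import *
a=viewer.read_camera("scene");o=robot.observe();print(o["tool_pos"],o["tool_rot"])
# aim
g=o["tool_pos"]-[0,0,.159];print(w2pix("scene",g),w2pix("scene",[.627,-.1355,.068]))
cv2.imwrite("pics/s1.png",cv2.resize(a[100:250,170:370],(800,600),interpolation=cv2.INTER_CUBIC))
E
```

```text
time: 1.35
tool_pos: [0.6315, -0.1275, 0.2957]
tool_rot: [-3.138, 0.008, -0.03]
contact_force: [0.1, 0.1, 0.6]
opening: 0.0918
time: 1.43
tool_pos: [0.6344, -0.123, 0.2929]
tool_rot: [-3.136, 0.009, -0.027]
contact_force: [-1.0, -0.1, -0.5]
opening: 0.0916
[ 0.63295715 -0.12452139  0.29327051] [-3.13650808  0.01027108 -0.02600495]
[252.91943737 166.30752908] [253.32658629 180.01848017]
```

View pics/s1.png

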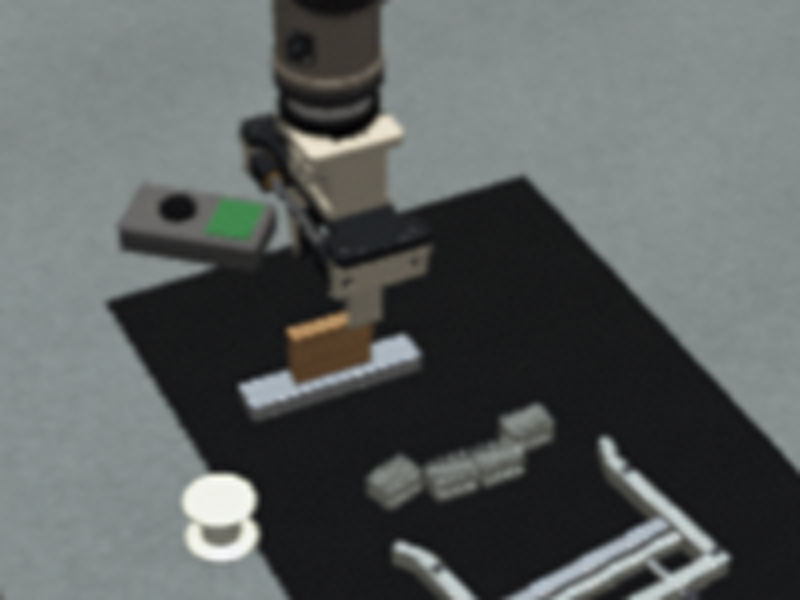

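The rib's top centre shows at (328,320); I predicted (333,320), so the fix is good. Correct the tilt, descend and grip.

```bash
python3 -m creep '[[[-3,-6,-5,-0.2,-0.6,0],[-3,-6,-15,-0.1,0,0],[0,0,-20,0,0,0],[0,0,-20,0,0,0],[0,0,-10,0,0,0]]]'
python3 -m creep '[[[0,0,-10,0,0,0],[0,0,0,0,0,0]]]'
```

```text
time: 1.9
tool_pos: [0.6256, -0.1384, 0.2231]
tool_rot: [3.139, -0.003, -0.023]
contact_force: [0.2, -0.1, -0.2]
opening: 0.092
time: 2.07
tool_pos: [0.6241, -0.1395, 0.2104]
tool_rot: [3.14, 0.001, -0.025]
contact_force: [-0.8, 0.5, -0.7]
opening: 0.092
```

```bash
python3 -m creep '[[[3,3,-4,0,0,0],[0,0,-2,0,0,0],[0,0,0,0,0,0]]]'
python3 -m creep '[[[0,0,0,0,0,0],[0,0,0,0,0,0],[0,0,0,0,0,0],[0,0,0,0,0,0],[0,0,0,0,0,0]]]' 1 50
python3 -m creep '[[[0,0,0,0,0,0],[0,0,0,0,0,0],[0,0,0,0,0,0],[0,0,0,0,0,0],[0,0,0,0,0,0]]]'
```

```text
time: 2.32
tool_pos: [0.6276, -0.1371, 0.2055]
tool_rot: [3.139, -0.001, -0.026]
contact_force: [-0.9, -0.1, -0.6]
opening: 0.0918
time: 2.73
tool_pos: [0.6285, -0.137, 0.2083]
tool_rot: [3.138, -0.005, -0.025]
contact_force: [0.3, 0.4, -0.2]
opening: 0.0626
time: 3.15
tool_pos: [0.6286, -0.137, 0.2087]
tool_rot: [3.138, -0.006, -0.025]
contact_force: [-0.8, 0.5, -0.2]
opening: 0.0296
```

```bash
python3 -m creep '[[[0,0,-1,0,0,0],[0,0,-1,0,0,0],[0,0,-1,0,0,0],[0,0,0,0,0,0],[0,0,0,0,0,0]]]'
python3 -m creep '[[[0,0,0,0,0,0],[0,0,0,0,0,0]]]'
```

```text
time: 3.57
tool_pos: [0.6286, -0.1369, 0.2064]
tool_rot: [3.138, -0.006, -0.025]
contact_force: [0.4, 1.3, 0.1]
opening: 0.0136
time: 3.73
tool_pos: [0.6286, -0.1369, 0.2064]
tool_rot: [3.138, -0.006, -0.025]
contact_force: [0.2, 0.5, 1.8]
opening: 0.0139
```

Gripped (opening 13.9 mm, which matches the rib). Next, lift about 3 mm, turn it to pen yaw 8° and go to the start of the sweep on the pen's centreline.

```bash
python3 -m creep '[[[0,0,3,0,0,0],[-6,10,2,0,0,2.3],[-11,21,0,0,0,2.4],[-11,21,0,0,0,2.4],[-11,21,0,0,0,2.3]]]' 1 60
python3 -m creep '[[[-4,8,0,0,0,0],[0,0,0,0,0,0]]]'
```

```text
time: 4.15
tool_pos: [0.5891, -0.0664, 0.2095]
tool_rot: [3.136, -0.006, 0.139]
contact_force: [0.3, 0.2, -3.8]
opening: 0.0137
time: 4.32
tool_pos: [0.5826, -0.0546, 0.2086]
tool_rot: [3.139, -0.001, 0.143]
contact_force: [0.3, 0.2, -3.7]
opening: 0.0138
```

View crop.

```bash
python3 - <<'E'
from h import *
a=viewer.read_camera("top");print({k:robot.observe()[k] for k in("tool_pos","tool_rot")})
cv2.imwrite("pics/c1.png",cv2.resize(a[165:285,190:350],(800,600),interpolation=cv2.INTER_CUBIC))
E
```

```text
{'tool_pos': array([ 0.58299295, -0.05521735,  0.20862711]), 'tool_rot': array([ 3.13869945e+00, -1.40469685e-03,  1.43234197e-01])}
```

View pics/c1.png

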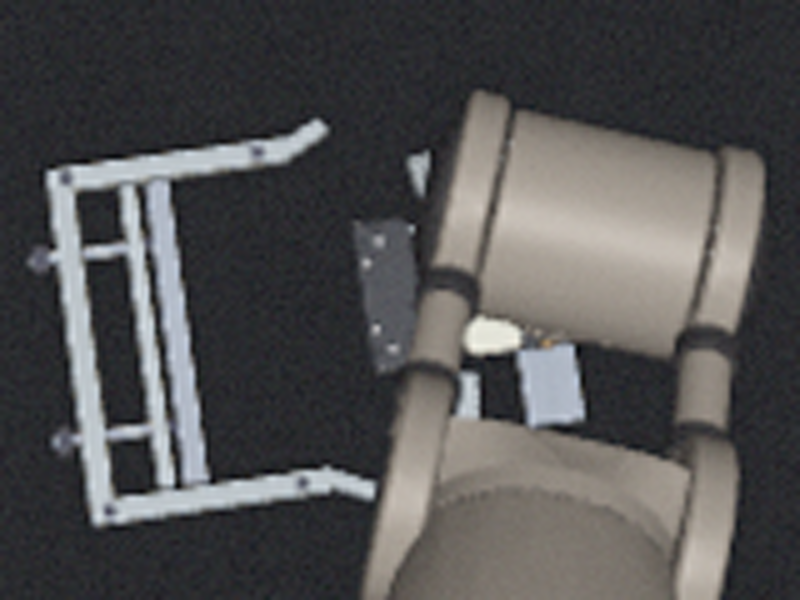

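The arm covers most of it, but the near end of the straightedge shows, with corners at (528,427) and (585,419). I'll check it against the prediction.

```bash
python3 - <<'E'
from h import *
a=c0(528,427,.018);b=c0(585,419,.018);c=c0(518,350,.018);m=(a+b)/2
d=a-b;print(a,b,np.hypot(*d),np.degrees(np.arctan2(d[1],d[0])),"front",np.degrees(np.arctan2(*(c-a)[::-1])))
u=np.array([.990,.139]);n=np.array([-.139,.990]);ctr=m+75*u
print(ctr,"e",ctr@u,"n",ctr@n); t=robot.observe()["tool_pos"][:2]*1000;print(t@u,t@n)
E
```

```text
[504.401284   -49.10999626] [508.69544973 -80.08772349] 31.273941929454416 97.89210772902531 front 7.099681915570141
[580.79836687 -54.17385987] e 567.4602166755599 n -134.36309426802086
569.4878121561438 -135.70119248934037
```

```bash
python3 -m creep '[[[2,4,-0.5,0,0,-0.2],[-0.6,4,0,0,0,0],[-0.6,4,0,0,0,0],[-0.6,4,0,0,0,0],[-0.6,4,0,0,0,0]]]'
python3 -m creep '[[[-0.6,4,0,0,0,0],[-0.6,4,0,0,0,0],[-0.6,4,0,0,0,0],[-0.6,4,0,0,0,0],[-0.6,4,0,0,0,0]]]'
python3 - <<'E'
from h import *
u=np.array([.990,.139]);n=np.array([-.139,.990]);t=robot.observe()["tool_pos"][:2]*1000;print(t@u,t@n)
E
```

```text
time: 4.78
tool_pos: [0.585, -0.0377, 0.208]
tool_rot: [3.137, -0.004, 0.133]
contact_force: [-0.7, -0.7, -2.2]
opening: 0.0136
time: 5.2
tool_pos: [0.5821, -0.0164, 0.208]
tool_rot: [3.136, -0.005, 0.132]
contact_force: [0.8, -0.6, -3.0]
opening: 0.0139
574.0148499847558 -97.1492476860169
```

```bash
python3 -m creep '[[[-1.1,4,0,0,0,0.3],[-1.1,4,0,0,0,0.2],[-1.1,4,0,0,0,0],[-0.9,4,0,0,0,0],[-0.6,4,0,0,0,0]]]'
python3 -m creep '[[[-0.6,4,0,0,0,0],[-0.6,4,0,0,0,0],[-0.6,4,0,0,0,0],[-0.6,4,0,0,0,0],[-0.6,4,0,0,0,0]]]'
python3 - <<'E'
from h import *
u=np.array([.990,.139]);n=np.array([-.139,.990]);t=robot.observe()["tool_pos"][:2]*1000;print(t@u,t@n)
E
```

```text
time: 5.62
tool_pos: [0.5768, 0.0058, 0.2081]
tool_rot: [3.135, -0.005, 0.143]
contact_force: [0.7, -2.0, -2.1]
opening: 0.0137
time: 6.03
tool_pos: [0.5733, 0.028, 0.2081]
tool_rot: [3.135, -0.005, 0.143]
contact_force: [-0.4, -1.0, -2.3]
opening: 0.0136
571.4873282370572 -51.98704351902222
```

```bash
python3 - <<'E'
from h import *
a=viewer.read_camera("scene")
cv2.imwrite("pics/s2.png",cv2.resize(a[175:280,220:360],(800,600),interpolation=cv2.INTER_CUBIC))
E
```

```text
(no output)
```

View pics/s2.png

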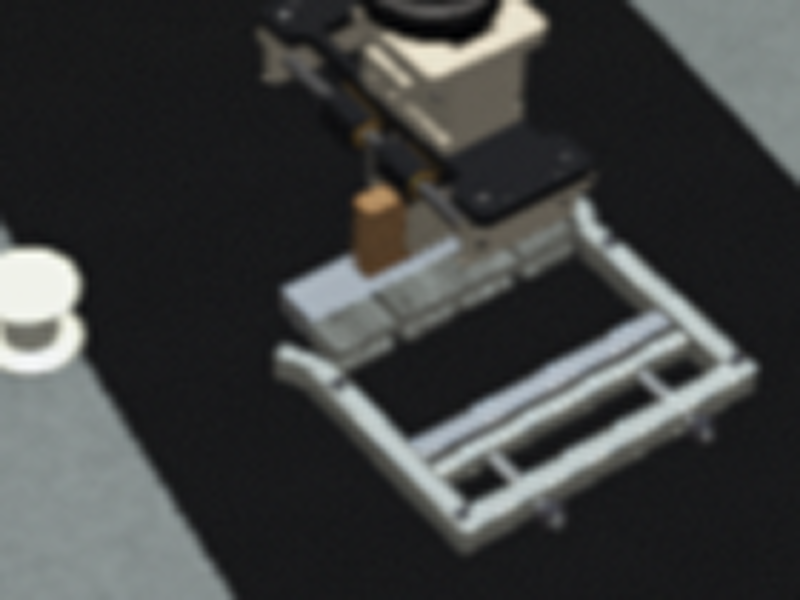

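The row is straight: all four sinks lie flush on the straightedge (about (340,335) to (560,250)), centred at the mouth. I'll carry on.

```bash
python3 -m creep '[[[-0.6,4,0,0,0,0],[-0.6,4,0,0,0,0],[-0.6,4,0,0,0,0],[-0.6,4,0,0,0,0],[-0.6,4,0,0,0,0]]]'
python3 -m creep '[[[-0.6,4,0,0,0,0],[-0.6,4,0,0,0,0],[-0.6,4,0,0,0,0],[-0.6,4,0,0,0,0],[-0.5,3,0,0,0,0]]]'
python3 -m creep '[[[-0.3,2,0,0,0,0],[-0.3,2,0,0,0,0],[-0.3,2,0,0,0,0],[0,0,0,0,0,0]]]'
python3 - <<'E'
from h import *
u=np.array([.990,.139]);n=np.array([-.139,.990]);o=robot.observe();t=o["tool_pos"][:2]*1000;print(t@u,t@n,o["contact_force"][:2]@n)
E
```

```text
time: 6.5
tool_pos: [0.57, 0.0501, 0.2082]
tool_rot: [3.135, -0.005, 0.143]
contact_force: [-0.7, -1.6, -3.2]
opening: 0.014
time: 6.92
tool_pos: [0.5667, 0.0715, 0.2082]
tool_rot: [3.135, -0.005, 0.143]
contact_force: [-0.1, -2.3, -2.0]
opening: 0.0142
time: 7.25
tool_pos: [0.5656, 0.0789, 0.2082]
tool_rot: [3.135, -0.005, 0.144]
contact_force: [1.3, -0.4, -2.3]
opening: 0.0136
570.8622480319785 -0.4989686825250885 -0.5981130345332357
```

```bash
cat > st.py <<'E'
from h import *
u=np.array([.990,.139]);n=np.array([-.139,.990]);o=robot.observe();t=o["tool_pos"][:2]*1000;f=o["contact_force"][:2]
print("e %.2f n %.2f Fn %.1f Fe %.1f Tz %.3f yaw %.2f"%(t@u,t@n,f@n,f@u,o["torque"][2],np.degrees(o["tool_rot"][2])),o["torque"].round(3))
E
for i in 1; do :; done
python3 -m creep '[[[-0.1,1,0,0,0,0],[-0.1,1,0,0,0,0],[-0.1,1,0,0,0,0],[-0.1,1,0,0,0,0],[-0.1,1,0,0,0,0]]]' >/dev/null; python3 st.py
python3 -m creep '[[[-0.1,1,0,0,0,0],[-0.1,1,0,0,0,0],[-0.1,1,0,0,0,0],[-0.1,1,0,0,0,0]]]'  >/dev/null; python3 st.py
```

```text
e 571.07 n 4.38 Fn -2.0 Fe -0.4 Tz 0.030 yaw 8.19 [-0.23  -0.003  0.03 ]
e 571.27 n 8.65 Fn -1.7 Fe -0.2 Tz 0.002 yaw 8.17 [-0.232  0.006  0.002]
```

```bash

python3 -m creep '[[[-0.1,1,0,0,0,0],[-0.1,1,0,0,0,0]]]' >/dev/null; python3 st.py
python3 -m creep '[[[-0.1,1,0,0,0,0],[-0.1,1,0,0,0,0]]]'  >/dev/null; python3 st.py
python3 -m creep '[[[-0.1,0.6,0,0,0,0],[-0.1,0.6,0,0,0,0]]]'  >/dev/null; python3 st.py
```

```text
e 571.35 n 10.91 Fn -1.3 Fe -0.5 Tz 0.010 yaw 8.17 [-0.15  -0.007  0.01 ]
e 571.45 n 13.15 Fn -1.8 Fe -0.4 Tz 0.054 yaw 8.17 [-0.265  0.009  0.054]
e 571.44 n 14.64 Fn -1.6 Fe -0.3 Tz -0.005 yaw 8.19 [-0.23   0.023 -0.005]
```

```bash

python3 -m creep '[[[-0.1,0.5,0,0,0,0]]]' >/dev/null; python3 st.py
python3 -m creep '[[[-0.1,0.5,0,0,0,0]]]'  >/dev/null; python3 st.py
python3 -m creep '[[[-0.1,0.5,0,0,0,0]]]'  >/dev/null; python3 st.py
python3 -m creep '[[[0,0,0,0,0,0]]]'  >/dev/null; python3 st.py
```

```text
e 571.39 n 15.22 Fn -1.5 Fe 0.2 Tz -0.028 yaw 8.18 [-0.225 -0.052 -0.028]
e 571.41 n 15.80 Fn -1.3 Fe -0.2 Tz 0.004 yaw 8.18 [-0.2   -0.029  0.004]
e 571.34 n 16.31 Fn -2.9 Fe -0.5 Tz -0.074 yaw 8.18 [-0.463 -0.009 -0.074]
e 571.32 n 16.31 Fn -0.3 Fe -0.4 Tz -0.098 yaw 8.18 [-0.207 -0.064 -0.098]
```

```bash

python3 -m creep '[[[0,0.4,0,0,0,0]]]' >/dev/null; python3 st.py
python3 -m creep '[[[0,0.4,0,0,0,0]]]'  >/dev/null; python3 st.py
python3 -m creep '[[[0,0,0,0,0,0]]]'  >/dev/null; python3 st.py;python3 -m creep '[[[0,0,0,0,0,0]]]'  >/dev/null; python3 st.py
```

```text
e 571.35 n 16.52 Fn -3.3 Fe -0.5 Tz -0.124 yaw 8.17 [-0.652 -0.052 -0.124]
e 571.36 n 16.69 Fn -3.4 Fe -1.2 Tz -0.118 yaw 8.17 [-0.692  0.039 -0.118]
e 571.35 n 16.63 Fn -1.3 Fe -0.3 Tz -0.119 yaw 8.15 [-0.306 -0.02  -0.119]
e 571.36 n 16.61 Fn -2.4 Fe -0.9 Tz -0.112 yaw 8.14 [-0.318  0.006 -0.112]
```

```bash

python3 -m creep '[[[0,0,0,0,0,-0.3]]]' >/dev/null; python3 st.py
python3 -m creep '[[[0,0.3,0,0,0,-0.1]]]'  >/dev/null; python3 st.py
python3 -m creep '[[[0,0.4,0,0,0,0]]]'  >/dev/null; python3 st.py;python3 -m creep '[[[0,0,0,0,0,0]]]'  >/dev/null; python3 st.py
```

```text
e 571.32 n 16.64 Fn -2.5 Fe 0.1 Tz 0.059 yaw 7.83 [-0.367  0.014  0.059]
e 571.32 n 16.81 Fn -4.0 Fe -1.7 Tz 0.149 yaw 7.74 [-0.713  0.052  0.149]
e 571.36 n 17.04 Fn -4.1 Fe 0.0 Tz 0.185 yaw 7.76 [-0.862  0.005  0.185]
e 571.36 n 17.01 Fn -1.2 Fe -1.7 Tz 0.079 yaw 7.77 [-0.378 -0.03   0.079]
```

```bash

python3 -m creep '[[[0,0.4,0,0,0,0.2]]]' >/dev/null; python3 st.py
python3 -m creep '[[[-0.1,0.7,0,0,0,0]]]'  >/dev/null; python3 st.py
python3 -m creep '[[[-0.1,0.8,0,0,0,0]]]'  >/dev/null; python3 st.py;python3 -m creep '[[[-0.1,0.8,0,0,0,0]]]'  >/dev/null; python3 st.py
```

```text
e 571.42 n 17.23 Fn -5.0 Fe -0.5 Tz -0.085 yaw 7.98 [-0.946  0.041 -0.085]
e 571.43 n 17.57 Fn -6.6 Fe -0.8 Tz -0.118 yaw 8.00 [-1.229 -0.012 -0.118]
e 571.45 n 17.86 Fn -6.9 Fe -1.5 Tz -0.091 yaw 8.00 [-1.362  0.033 -0.091]
e 571.45 n 18.08 Fn -7.2 Fe -0.6 Tz -0.075 yaw 8.00 [-1.294 -0.021 -0.075]
```

```bash

python3 -m creep '[[[-0.1,1.1,0,0,0,-0.1]]]' >/dev/null; python3 st.py
python3 -m creep '[[[-0.1,1.2,0,0,0,0]]]'  >/dev/null; python3 st.py
python3 -m creep '[[[-0.1,1.2,0,0,0,0]]]'  >/dev/null; python3 st.py;python3 -m creep '[[[-0.1,1.2,0,0,0,0]]]'  >/dev/null; python3 st.py
```

```text
e 571.50 n 18.48 Fn -8.2 Fe -1.3 Tz 0.006 yaw 7.92 [-1.602 -0.035  0.006]
e 571.53 n 18.86 Fn -9.3 Fe -0.7 Tz -0.046 yaw 7.92 [-1.64  -0.017 -0.046]
e 571.58 n 19.20 Fn -8.6 Fe -2.0 Tz -0.042 yaw 7.94 [-1.633 -0.042 -0.042]
e 571.65 n 19.51 Fn -8.4 Fe -1.3 Tz -0.032 yaw 7.95 [-1.589 -0.039 -0.032]
```

```bash
python3 - <<'E'
from h import *
a=viewer.read_camera("scene");o=robot.observe();print(o["tool_pos"],o["tool_rot"],o["contact_force"],o["opening"])
cv2.imwrite("pics/s3.png",cv2.resize(a[175:280,220:360],(800,600),interpolation=cv2.INTER_CUBIC))
E
python3 st.py
```

```text
[0.56352959 0.0988799  0.20841622] [ 3.12338550e+00 -2.73843569e-03  1.38758645e-01] [ 0.23110553 -8.12375128 -1.0398711 ] 0.013655781830003775
e 571.64 n 19.56 Fn -8.1 Fe -0.9 Tz -0.056 yaw 7.95 [-1.637 -0.069 -0.056]
```

View pics/s3.png

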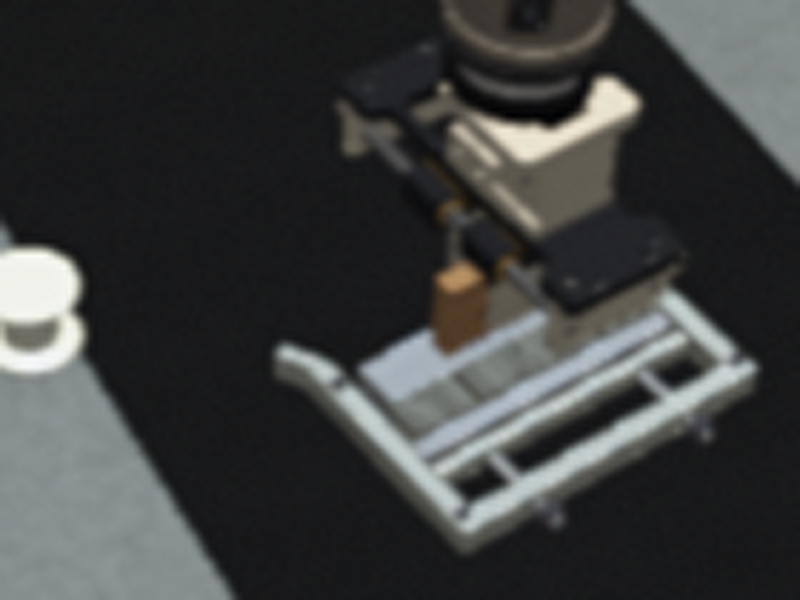

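The row is square on the bar in the picture. But the tool has tilted back 0.7° under load, which is where the push went, so I'll put roll into the push.

```bash
sed -i 's/,o\["torque"\].round(3))/,o["torque"].round(2),"roll %.4f"%o["tool_rot"][0])/' st.py
python3 -m creep '[[[-0.1,0.7,0,0.2,0,0]]]' >/dev/null; python3 st.py
python3 -m creep '[[[-0.1,0.7,0,0.25,0,0]]]'  >/dev/null; python3 st.py
```

```text
e 571.61 n 19.32 Fn -9.7 Fe -0.7 Tz -0.054 yaw 7.97 [-1.8  -0.02 -0.05] roll 3.1250
e 571.57 n 19.00 Fn -10.2 Fe -1.7 Tz -0.073 yaw 7.98 [-1.91 -0.1  -0.07] roll 3.1274
```

```bash
python3 -m creep '[[[-0.1,0.7,0,0.3,0,0]]]'  >/dev/null; python3 st.py
```

```text
e 571.53 n 18.52 Fn -11.7 Fe -0.8 Tz -0.098 yaw 8.01 [-2.11 -0.01 -0.1 ] roll 3.1304
```

```bash
python3 -m creep '[[[-0.1,1,0,0.25,0,0],[-0.1,1,0,0.25,0,0]]]'  >/dev/null; python3 st.py; python3 -m creep '[[[-0.1,1,0,0.24,0,0],[-0.1,1,0,0.24,0,0]]]'  >/dev/null; python3 st.py
```

```text
e 571.45 n 17.81 Fn -11.3 Fe -1.1 Tz -0.113 yaw 8.03 [-2.18 -0.01 -0.11] roll 3.1344
e 571.42 n 17.02 Fn -10.5 Fe -1.7 Tz -0.107 yaw 8.03 [-2.13 -0.   -0.11] roll 3.1382
```

```bash
python3 -m creep '[[[-0.1,1.5,0,0.2,0,0],[-0.1,1.5,0,0.2,0,0]]]'  >/dev/null; python3 st.py; python3 -m creep '[[[-0.1,1.5,0,0.2,0,0],[-0.1,1.5,0,0.2,0,0]]]'  >/dev/null; python3 st.py
```

```text
e 571.47 n 16.88 Fn -12.2 Fe -1.6 Tz -0.166 yaw 8.05 [-2.47 -0.03 -0.17] roll 3.1397
e 571.52 n 16.59 Fn -12.2 Fe -1.2 Tz -0.129 yaw 8.06 [-2.39 -0.06 -0.13] roll 3.1410
```

```bash
python3 -m creep '[[[-0.1,1.5,0,0.18,0,0],[-0.1,1.5,0,0.18,0,0],[-0.1,1.5,0,0.18,0,0]]]'  >/dev/null; python3 st.py; python3 -m creep '[[[-0.1,1.5,0,0.18,0,0],[-0.1,1.5,0,0.18,0,0],[-0.1,1.5,0,0.18,0,0]]]'  >/dev/null; python3 st.py
```

```text
e 571.57 n 16.35 Fn -11.7 Fe -1.9 Tz -0.108 yaw 8.06 [-2.37 -0.04 -0.11] roll -3.1410
e 571.62 n 16.10 Fn -12.4 Fe -3.3 Tz -0.153 yaw 8.07 [-2.38 -0.05 -0.15] roll -3.1399
```

```bash
python3 -m creep '[[[-0.1,1,0,0.12,0,0],[0,0.5,0,0.06,0,0]]]'  >/dev/null; python3 st.py; python3 -m creep '[[[0,0.2,0,0,0,0],[0,0,0,0,0,0]]]'  >/dev/null; python3 st.py; python3 -m creep '[[[0,-0.2,0,-0.05,0,0],[0,-0.2,0,-0.05,0,0]]]'  >/dev/null; python3 st.py;
```

```text
e 571.62 n 15.59 Fn -4.7 Fe -1.3 Tz -0.051 yaw 8.03 [-0.95  0.03 -0.05] roll -3.1397
e 571.62 n 15.25 Fn -1.8 Fe -0.0 Tz -0.033 yaw 7.98 [-0.5  -0.01 -0.03] roll -3.1398
e 571.62 n 15.26 Fn -1.9 Fe -0.8 Tz 0.011 yaw 7.96 [-0.31 -0.02  0.01] roll -3.1407
```

```bash
python3 -m creep '[[[0,-0.3,0,-0.05,0,0],[0,-0.4,0,-0.05,0,0]]]'  >/dev/null; python3 st.py; python3 -m creep '[[[0,-0.5,0,0,0,0],[0.1,-0.5,0,0,0,0]]]'  >/dev/null; python3 st.py; python3 -m creep '[[[0.1,-0.7,0,-0.05,0,0],[0.1,-1,0,-0.05,0,0]]]'  >/dev/null; python3 st.py;
```

```text
e 571.60 n 15.26 Fn -0.1 Fe 0.1 Tz -0.049 yaw 7.97 [-0.11  0.01 -0.05] roll 3.1416
e 571.58 n 14.91 Fn -0.6 Fe 0.2 Tz 0.003 yaw 8.00 [-0.02  0.07  0.  ] roll -3.1408
e 571.52 n 13.56 Fn -0.0 Fe -0.9 Tz -0.006 yaw 8.02 [ 0.02  0.07 -0.01] roll 3.1411
```

```bash
python3 -m creep '[[[0.4,-3,0,0,0,0],[0.6,-4,0,-0.1,0,0],[0.7,-5,0,0,0,0],[0.8,-6,0,0,0,0],[0.8,-6,0,0,0,0]]]' >/dev/null; python3 st.py
python3 -m creep '[[[0.8,-6,0,0,0,0],[0.8,-6,0,0,0,0],[0.8,-6,0,0,0,0],[0.8,-6,0,0,0,0],[0.8,-6,0,0,0,0]]]' >/dev/null; python3 st.py
python3 -m creep '[[[0.8,-6,0,0,0,0],[0.8,-6,0,0,0,0],[0.8,-6,0,0,0,0],[0.8,-6,0,0,0,0],[0.8,-6,0,0,0,0]]]' >/dev/null; python3 st.py
python3 -m creep '[[[1.4,-10,0,0,0,0],[1.4,-10,0,0,0,0],[1.4,-10,0,0,0,0],[0.7,-5,0,0,0,0],[0,0,0,0,0,0]]]'; python3 st.py
```

```text
e 571.36 n -11.91 Fn -0.4 Fe -0.7 Tz -0.004 yaw 8.11 [ 0.05  0.03 -0.  ] roll 3.1394
e 571.03 n -46.59 Fn -0.8 Fe 0.8 Tz 0.024 yaw 8.02 [-0.   -0.04  0.02] roll 3.1393
e 570.73 n -80.44 Fn -0.9 Fe 0.7 Tz -0.002 yaw 8.00 [ 0.02 -0.01 -0.  ] roll 3.1392
time: 14.3
tool_pos: [0.5822, -0.0408, 0.208]
tool_rot: [3.139, -0.003, 0.139]
contact_force: [0.5, -0.0, -2.7]
opening: 0.0139
e 570.68 n -121.27 Fn -0.1 Fe 0.5 Tz -0.005 yaw 7.94 [-0.04  0.01 -0.  ] roll 3.1386
```

```bash
python3 - <<'E'
from h import *
a=viewer.read_camera("top")
cv2.imwrite("pics/c2.png",cv2.resize(a[165:285,190:350],(800,600),interpolation=cv2.INTER_CUBIC))
E
```

```text
(no output)
```

View pics/c2.png

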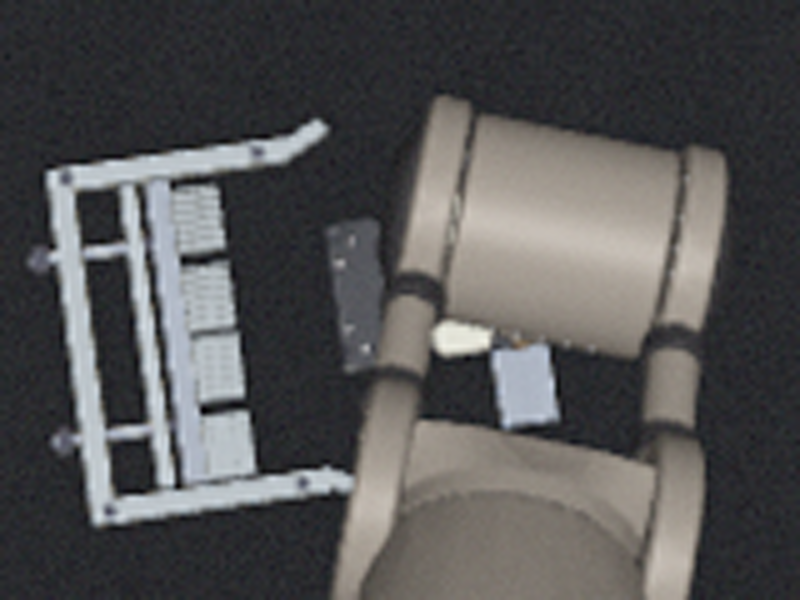

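The row is straight and square on the bar (its rear faces run in line from (218,186) to (256,473)), and the straightedge is clear of the pen. I'll set it down.

```bash
python3 -m creep '[[[0,0,-1,0,0,0],[0,0,-0.8,0,0,0],[0,0,0,0,0,0]]]'; python3 -m creep '[[[0,0,-0.5,0,0,0],[0,0,0,0,0,0]]]'
```

```text
time: 14.6
tool_pos: [0.582, -0.0402, 0.2066]
tool_rot: [3.139, -0.003, 0.139]
contact_force: [-0.3, -0.5, -2.8]
opening: 0.0136
time: 14.77
tool_pos: [0.582, -0.0397, 0.2066]
tool_rot: [3.138, -0.003, 0.139]
contact_force: [0.3, 0.4, -2.1]
opening: 0.0137
```

```bash
python3 -m creep '[[[0,0,-0.8,0,0,0],[0,0,-0.5,0,0,0]]]'; python3 -m creep '[[[0,0,-0.8,0,0,0],[0,0,-0.5,0,0,0]]]'; python3 st.py
```

```text
time: 14.93
tool_pos: [0.5819, -0.0395, 0.2064]
tool_rot: [3.137, -0.004, 0.14]
contact_force: [-3.6, -1.8, 4.7]
opening: 0.0134
time: 15.1
tool_pos: [0.5818, -0.0394, 0.2064]
tool_rot: [3.137, -0.004, 0.141]
contact_force: [-2.5, -1.7, 2.6]
opening: 0.0138
e 570.47 n -119.87 Fn -1.3 Fe -2.7 Tz -0.058 yaw 8.06 [-0.16  0.22 -0.06] roll 3.1368
```

```bash
python3 -m creep '[[[0,0,0,0,0,0],[0,0,0,0,0,0],[0,0,0,0,0,0],[0,0,0,0,0,0],[0,0,0,0,0,0]]]' -1; python3 -m creep '[[[0,0,0,0,0,0],[0,0,0,0,0,0],[0,0,0,0,0,0],[0,0,0,0,0,0],[0,0,0,0,0,0]]]'
python3 -m creep '[[[0,0,5,0,0,0],[0,0,15,0,0,0],[0,0,25,0,0,0],[0,0,30,0,0,0],[0,0,30,0,0,0]]]'
python3 -m creep '[[[-5,-30,10,0,0,0],[-5,-38,10,0,0,0],[-5,-38,5,0,0,0],[-5,-38,0,0,0,0],[-5,-38,0,0,0,0]]]'
python3 -m creep '[[[-5,-38,0,0,0,0],[-5,-38,0,0,0,0],[-5,-25,0,0,0,0],[0,-5,0,0,0,0],[0,0,0,0,0,0]]]'
python3 - <<'E'
from h import *
a=viewer.read_camera("top")
cv2.imwrite("pics/c3.png",cv2.resize(a[135:285,170:370],(800,600),interpolation=cv2.INTER_CUBIC))
E
```

```text
time: 15.52
tool_pos: [0.5824, -0.0384, 0.2062]
tool_rot: [3.137, -0.006, 0.142]
contact_force: [0.1, 0.2, 0.8]
opening: 0.0426
time: 15.93
tool_pos: [0.5825, -0.0383, 0.2058]
tool_rot: [3.137, -0.006, 0.142]
contact_force: [-0.3, -0.4, 1.0]
opening: 0.0758
time: 16.35
tool_pos: [0.5799, -0.0379, 0.308]
tool_rot: [-3.14, 0.009, 0.141]
contact_force: [0.9, 0.6, 0.8]
opening: 0.0918
time: 16.77
tool_pos: [0.5553, -0.2182, 0.3463]
tool_rot: [3.137, -0.008, 0.155]
contact_force: [0.6, -0.2, -0.2]
opening: 0.0917
time: 17.18
tool_pos: [0.536, -0.3369, 0.3493]
tool_rot: [3.132, -0.01, 0.147]
contact_force: [0.9, 0.2, -0.1]
opening: 0.0922
```

View pics/c3.png

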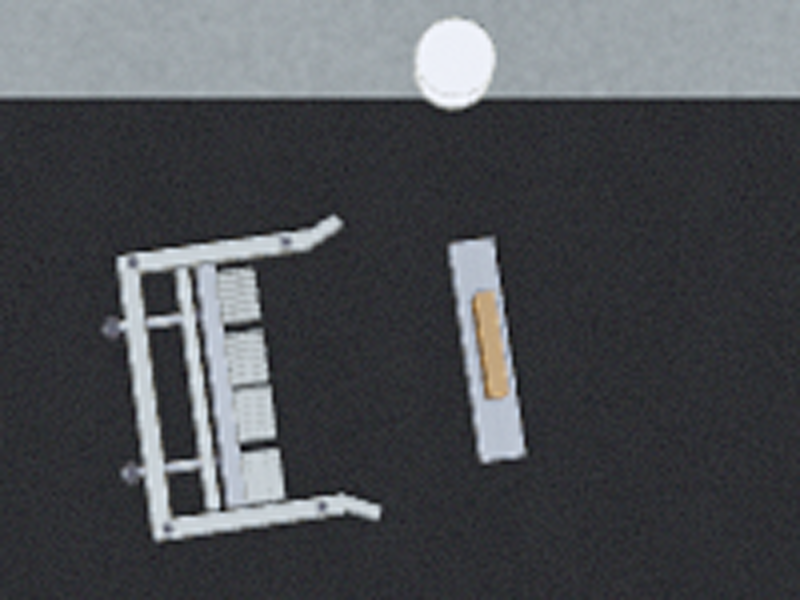

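The four sinks sit in line on the bar, the straightedge lies flat outside the pen (about (487,350)), and the spool is where it was. Handing in.

```bash
python3 -c "
from cell import robot
print(robot.hand_in())"
```

```text
the job is handed in; nothing more can be done
None
```

The job is done and handed in, at about 17 s on the robot's clock. I took the straightedge by its rib and swept the four heat sinks as one row into the pen, square against the bar.

- **Press:** the wrist force along the push held between 10.5 and 12.4 N for a bit over a second. That is about 9.5 to 11.5 N on the bar, if the sinks drag about 1 N. The highest reading I saw was 12.4 N.
- **Finish:** I eased off slowly, backed straight out, set the straightedge down outside the pen and let go.

**Last checks:** the final top picture shows all four sinks in line against the bar and the straightedge lying clear of the mouth. The spool matches its starting position. I did not compare the pot and multimeter in the last picture, but the arm's path stayed away from both.

**What went wrong:**
- At first the press stuck at 8 to 9 N, because the tool tilted back 0.7° under load. Adding a roll correction fixed it.
- The row first touched the bar at one end, so I trimmed the yaw a few tenths of a degree.
- Forces were only read between short moves, so a brief peak between readings could have gone unseen.

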